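# Dry a find swab with the hand pump

## Robot

A 6-joint arm with a two-finger parallel gripper is mounted at the origin on the work surface. World frame = base frame: x ahead of the robot, y to its left, z up, the work surface at z = 0. Lengths are in m, angles in degrees, forces in N, time in s.
With the tool pointing down it reaches from about 0.375 to 0.9 m from the base axis. Payload 3.1 kg.
Tool frame: the origin (TCP) lies at the very end of the fingers, on their centre line; the grasp point (between the pads) lies 19 mm behind it (bot.hold_point_z is the z of the grasp point in the tool frame, in m); z points along the fingers, y is the line along which they close (so a half turn about z gives the same grasp; the last joint's range is limited). The gripper opens to 87 mm and grips with 3 to 60 N. Pads are 19 mm wide; open, the fingers measure 117 mm over their backs; the gripper's body (75 mm by 190 mm) begins 51 mm behind the grasp point.
Start: joints at [61.965, 30.224, 82.088, -0, 67.689, -10.227], TCP at [0.191, 0.595, 0.223] pointing down, gripper open.
Joint ranges: [-176.69, 176.69], [-43.24, 126.21], [12.49, 139.97], [-82, 262], [0, 151.66], [-163.58, 163.58]. Speed limits (degrees/s): [159.86, 159.86, 180, 180, 180, 180].

## Interface

Orientations are given as a 3x3 rotation matrix whose columns are the frame's x, y, z axes.
In Python, from rig import bot, capture, camera_model gives the robot as it stands.
- The arm moves only by the tool apply_moves, never from a script. Its argument "plan" is text: rows parted by semicolons, each of 6 numbers parted by spaces: the shift along the tool's x, y, z in units of 0.05 m (1.0 is 0.05 m), then the turn, a rotation vector about the tool's x, y, z in units of 360 degrees (1.0 is 360 degrees). In form: dx dy dz ax ay az; .... A call has 1 to 10 rows; each row shifts and turns the commanded pose from where the row before left it, along the tool's axes as they then stand; what a row does not reach is not made up. A row lasts 1/12 s, in which the tool goes at most 41.7 mm and 7.16 degrees, less where a joint would pass 70% of its speed; a pose out of reach is approached as far as the arm can. A call with a number of a shift or a turn outside -1 to 1 is refused whole. A call with a gripper value outside its range is refused whole. "gripper" is the gripper command: -1 is shut, 1 is fully open, values between are in proportion, set as the call begins (left out, the last holds). The fingers move at their own pace and stop on an object; the grip force is fixed at half the most. Time passes only in rows, so rows that do not move let the fingers close. It gives the time, the measured TCP pose, the force, the opening and the grip force at its end, in the units of the state.
- bot.read_state(): the state, without advancing time (a new reading comes with each control period).
- capture(name): name is "side" or "top" or "wrist"; returns the picture (400x640x3 uint8, red, green, blue); there is no depth.
- camera_model(name): a dict with "vertical_fov" (degrees; the focal length in pixels is half the picture's height over the tangent of half this angle, whatever the lens; pixels are square), "cx", "cy" (the principal point, pixels), "position" and "rotation" of the camera in the world; the wrist camera has in their place "hand_eye" (4x4, takes a point from camera to tool coordinates, whose origin is the TCP and whose axes are the flange's). Camera axes: x right, y down, z forward; pixel columns grow to the right and rows downward; lengths in m; the calibration is good to about 2 mm. The wrist camera is an equidistant fisheye: a pixel r from the principal point sees the ray r / f radians off the axis. A picture is of the moment at which its call begins: read the wrist's pose just before it. camera_model takes no time and is no camera call.
- bot.hand_in(): hands the job in; it is judged then, once.
The state is a dict: "time_s": time; "joint_positions": joint angles; "qvel": joint speeds; "tau": joint torques, N m; "position": TCP position; "tcp_rot": TCP orientation; "force": force on the tool from outside, world axes, zero at the start; "moment": the same for the moment, N m; "opening": opening from 0.0 (shut) to 1.0 (fully open); "grasp_force": force on a finger pad.
Only numpy, scipy, OpenCV 4.12 (cv2) and the standard library are available. Lean on these libraries where they do the work, as an engineer would, in place of code of your own. Each camera call takes 0.05 s, during which the arm holds its last target. There are 200 camera calls.

## Task

On the dig table, take the narrow-necked sample tube from the rack and stand it fully down in the well of the hand-pumped dryer, then take the swab with the round ball on its handle from the rod stand and push it down into the tube until its collar sits on the tube's rim. After that pump the dryer's sprung lever through at least three full strokes, each all the way down and all the way back up, and leave the tube and swab standing in the dryer with the lever up. Leave the other tube, the other rods and the things lying about where they are.

Things in the scene. Friction and masses are not known exactly. Their poses are not given: they have to be found in the camera images.
- dryer: hand-pumped swab dryer fixed to the table: grey base plate 200 (x) by 270 (y) by 12 mm; origin at the centre of its underside, x away from the robot at yaw 0. At x 0, y +70 mm a black block 70 x 70 mm, top at z 52 mm, holds the well. At y -75 mm is the pump: cylinder at x 28, and a lever whose level pivot axle (along y) is at x +75, z 100 mm; its handle end points to the dryer's -x
- well_floor (a point): centre of the floor of the dryer's well, 18 mm over the table. The well is 30 mm across and 34 mm deep (its mouth is 52 mm over the table, with a 3 mm chamfer)
- pump_lever (a joint): pump lever angle: 0 at rest, all the way up (the arm rises 0.40 rad above level towards its handle), growing as the handle is pressed down, hard stop at 0.75 rad (arm 0.35 rad below level). A spring returns it in well under a second; pressing at lever_pad takes about 3 N at the start and 9 N at the bottom
- lever_pad (a point): point on top of the lever's black handle pad, 155 mm from the pivot along the arm and 10 mm above the arm's centre line; the pad runs from 105 to 195 mm along the arm, is 36 mm wide and 20 mm thick. At rest about 170 mm over the table, at full press about 56 mm. Its frame turns with the lever
- tube_rack: pale wooden block 160 (x) by 70 (y) by 40 mm high, fixed to the table, origin at the centre of its underside; two round holes 30 mm across and 32 mm deep at x -45 and x +45 mm, one with the sample tube, one with the wide-mouthed tube, in either order
- sample_tube: white plastic tube, 90 mm tall, body 27 mm across up to 65 mm, then a neck 21 mm across flaring to a 26 mm lip; about 60 g; origin at the centre of its underside, z up along it. Starts upright in the rack, underside 8 mm over the table. Inside, a filter disc slides with about 3 N of friction, its top 45 mm above the underside at first; the swab pushes it 25 mm down and it stays there
- tube_mouth (a point): centre of the sample tube's mouth, level with its rim, 90 mm above its underside: the bore is 11 mm across with a funnel mouth about 16 mm wide; z points up along the tube
- wide_tube: the other tube, to leave alone: white plastic, 27 mm across, straight, 75 mm tall, no neck, wide open mouth of 21 mm; origin at the centre of its underside
- rod_stand: darker wooden block 180 (x) by 60 (y) by 85 mm high, fixed to the table, origin at the centre of its underside, with three holes 11 mm across and 78 mm deep in a row along its x at -60, 0 and +60 mm; the swab and the two other rods stand in them in any order, their collars on the block's top
- swab: the swab: wooden rod, origin at its lower tip, z up along it. Shank 8 mm across, 70 mm long, tapered tip; then a collar 25 mm across (70 to 76 mm), a round handle 14 mm across (76 to 120 mm) and a ball 20 mm across centred at 130 mm; about 30 g. Starts upright in the rod stand, its tip 15 mm over the table
- swab_collar (a point): centre of the underside of the swab's collar, 70 mm above its tip; it sits on the tube's rim when the swab is home
- paddle_rod: another rod, to leave alone: same shank and collar, flat paddle handle 24 by 6 mm, 60 mm tall, origin at its lower tip
- tee_rod: another rod, to leave alone: same shank and collar, thin handle with a crossbar 40 mm long on top, its top 113 mm above its tip; origin at its lower tip
- tape_roll: roll of yellow tape lying flat, 90 mm across, 25 mm high, origin at the centre of its underside; leave alone
- glue_jar: small closed jar 56 mm across, 70 mm high, origin at the centre of its underside; leave alone
- spoon: wooden spoon 190 mm long lying beyond the dryer, origin on its underside; leave alone
- sherd: terracotta potsherd about 60 mm across, 7 mm thick, lying beyond the dryer, origin under it; leave alone

How it is judged:
By the outcome, as a careful person would: the job done as asked, in the order asked, and still so for the second after the job is handed in, with the robot touching nothing.
It also fails if it takes over 72 s, if anything falls off the work surface, if the arm or the gripper's body presses on something with over 40 N, if the wrist force passes 120 N, or if a joint passes its speed limit or range.

## Working session

There is one attempt and no reset: what is moved stays moved. The work goes in short steps, Python scripts to look and compute and a tool call to move; the robot and the scene stay as the last step left them, time stands still between calls to the robot, and variables do not carry over. Pictures are saved under pics/ and viewed, at most 10 in all, crops included, and the job is handed in when it is done.

Besides the shell and the picture viewer there is one more tool, called after "Emit:" by a JSON object that holds its "method" and its "body", one argument or row to a line. apply_moves: Moves the arm, as the interface text tells. Its arguments: {"type":"object","properties":{"plan":{"type":"string"},"gripper":{"type":"number"}},"required":["plan"]}

```bash
mkdir -p pics; ls; python3 - <<'E'
from rig import bot,capture,camera_model
import cv2
for n in("top","side"):
    cv2.imwrite(f"pics/{n}0.png",cv2.resize(capture(n),(800,500),interpolation=cv2.INTER_CUBIC)[:,:,::-1]); print(n,camera_model(n))
print(camera_model("wrist"))
print(bot.read_state())
E
```

```text
pics
top {'vertical_fov': 44.3655588288316, 'cx': 315.97044163854065, 'cy': 193.08594945504174, 'position': array([ 0.44029684, -0.01142589,  1.19387328]), 'rotation': array([[-0.02594486, -0.994275  ,  0.1036537 ],
       [-0.99934773,  0.02840232,  0.02230295],
       [-0.02511927, -0.10300745, -0.99436336]])}
side {'vertical_fov': 45.127586772311105, 'cx': 320.26240921639504, 'cy': 211.34470255449133, 'position': array([ 0.32718649, -0.76338712,  0.68824705]), 'rotation': array([[ 0.95365479, -0.1701219 ,  0.24819565],
       [-0.3008492 , -0.55465295,  0.77578983],
       [ 0.00568361, -0.81450515, -0.58012848]])}
{'vertical_fov': 65.70646984690485, 'cx': 316.34317709050043, 'cy': 199.19413161509806, 'hand_eye': array([[ 3.06365014e-04, -9.63580101e-01, -2.67419698e-01,
         7.35436776e-02],
       [ 9.99999041e-01,  6.56463969e-04, -1.21977139e-03,
         6.40230161e-04],
       [ 1.35089884e-03, -2.67419067e-01,  9.63579378e-01,
        -1.61736927e-01],
       [ 0.00000000e+00,  0.00000000e+00,  0.00000000e+00,
         1.00000000e+00]])}
{'time_s': 0.1, 'joint_positions': array([ 6.19673161e+01,  3.02757535e+01,  8.21500952e+01, -9.43780387e-05,
        6.76879483e+01, -1.02272816e+01]), 'qvel': array([ 0.10571902, -0.18741208, -0.20873804,  0.06116395,  0.06537382,
       -0.0758756 ]), 'tau': array([-9.66693078e-04, -4.40987849e+01, -1.77148139e+01,  6.34421431e-02,
        5.34038676e-02, -3.02278829e-05]), 'position': array([0.19077114, 0.59447681, 0.22164098]), 'tcp_rot': array([[-9.52100593e-01,  3.05783570e-01, -9.32086687e-04],
       [ 3.05784789e-01,  9.52099043e-01, -1.75383276e-03],
       [ 3.51145601e-04, -1.95484314e-03, -9.99998028e-01]]), 'force': array([ 0.23517685, -0.11715172,  1.1345204 ]), 'moment': array([0.05514933, 0.03670691, 0.01041894]), 'grasp_force': 0.0, 'opening': 0.9977268720940048}
```

View pics/top0.png

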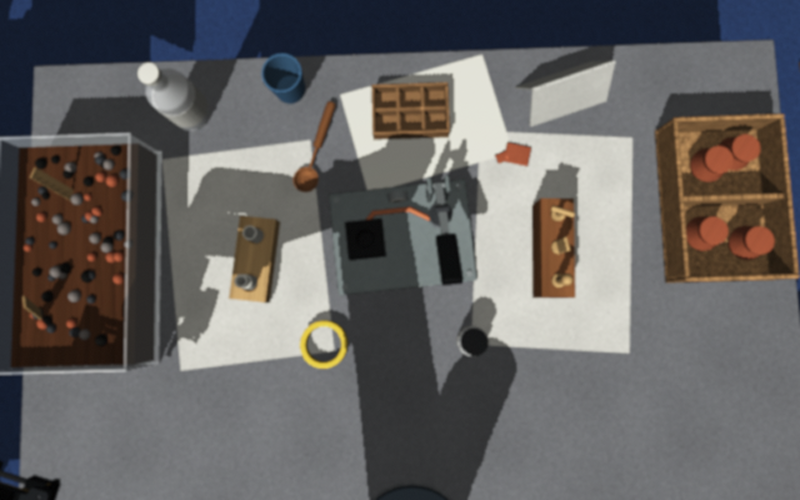

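View pics/side0.png

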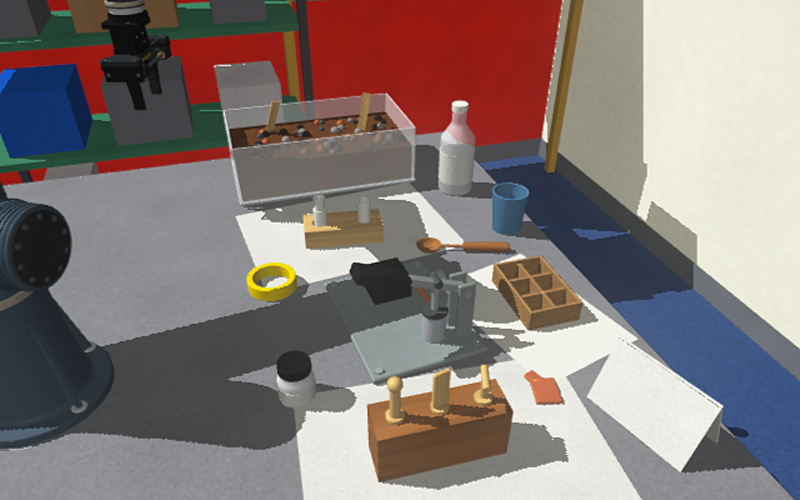

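The top view (800x500) shows the tube rack at (255,258), the dryer block at (365,238), the lever pad at (449,258) and the rod stand at (555,248). In the side view, the tube nearer the robot has the neck (320,210) and the ball swab is the nearest rod (395,385). I'll enlarge these next.

```bash
python3 - <<'E'
from rig import capture
import cv2,numpy as np
t=capture("top");s=capture("side")
def c(im,x,y,w,h,k): return cv2.resize(im[y:y+h,x:x+w],(w*k,h*k),interpolation=cv2.INTER_CUBIC)
# top: rack (175,165,60x80), dryer(260,140,125x100), stand(415,150,60x95)
A=np.zeros((600,800,3),np.uint8)
A[:400,:250]=c(t,180,165,50,80,5); A[:500,250:550]=c(t,265,140,60,100,5)
A[:500,550:800]=c(t,420,145,50,100,5); 
cv2.imwrite("pics/c1.png",A[:,:,::-1])
A=np.zeros((600,800,3),np.uint8)
A[:300,:400]=c(s,235,145,80,60,5); A[300:,:400]=c(s,290,280,100,75,4)
A[:,400:]=c(s,260,195,133,200,3)[:, :400] if False else 0
A[:300,400:]=c(s,275,200,100,75,4);A[300:,400:]=c(t,320,140,100,75,4)
cv2.imwrite("pics/c2.png",A[:,:,::-1])
E
```

```text
(no output)
```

View pics/c1.png

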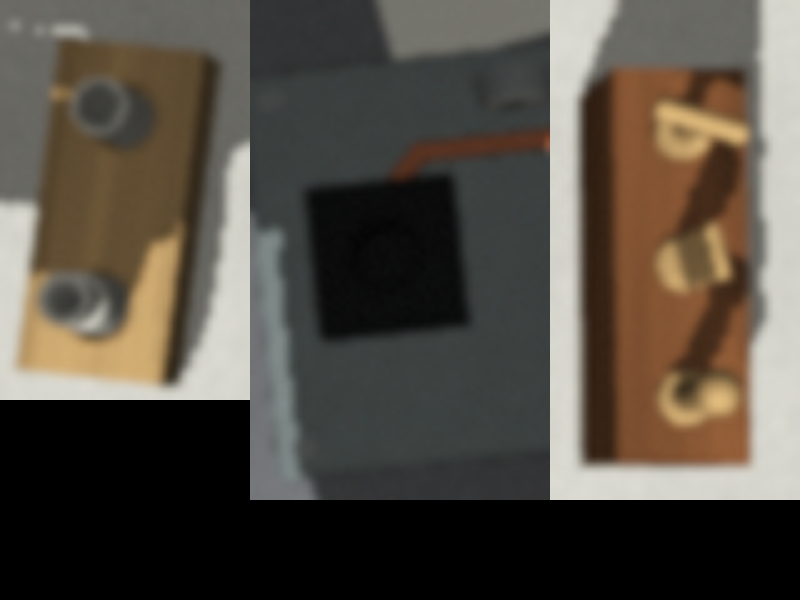

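View pics/c2.png

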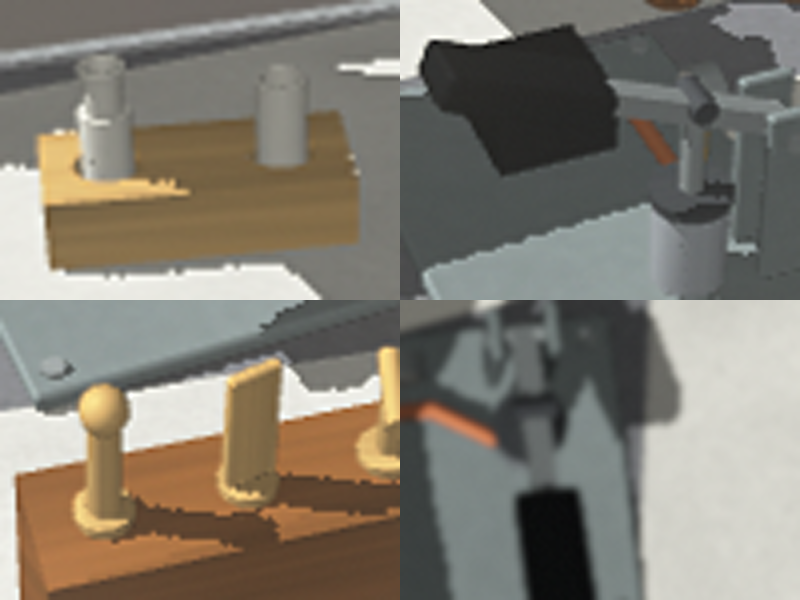

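The crops show the sample tube lip at full-frame top px (192.8,225) and side px (255.2,158). The well mouth is at top px (292.6,191), and the ball is at top px (454,224.4) and side px (316,307.5).

```bash
cat > h.py <<'E'
from rig import bot,capture,camera_model
import numpy as np
def ray(cam,u,v,W=None):
    m=camera_model(cam); f=200/np.tan(np.radians(m["vertical_fov"]/2))
    d=np.array([(u-m["cx"])/f,(v-m["cy"])/f,1.])
    if cam=="wrist":
        r=np.hypot(d[0],d[1]); d=np.r_[d[:2]/r*np.sin(r),np.cos(r)]
        R,p=W; H=m["hand_eye"]
        return p+R@H[:3,3], R@H[:3,:3]@d
    return np.array(m["position"]),np.array(m["rotation"])@d
def at(cam,u,v,z,W=None):
    o,d=ray(cam,u,v,W); return o+d*(z-o[2])/d[2]
def tri(rs):
    A=0;b=0
    for o,d in rs:
        d=d/np.linalg.norm(d);P=np.eye(3)-np.outer(d,d);A=A+P;b=b+P@o
    return np.linalg.solve(A,b)
def delta(target,yaw_y=None):
    "shift in tool units from current measured pose; yaw of tool y"
    s=bot.read_state();R=np.array(s["tcp_rot"]);return R.T@(np.array(target)-s["position"])/0.05
E
python3 - <<'E'
from h import *
np.set_printoptions(precision=4,suppress=True)
print("tube",at("top",192.8,225,.098),at("side",255.2,158,.098),tri([ray("top",192.8,225),ray("side",255.2,158)]))
print("wide",at("top",180+20,165+21.2,.083))
print("ball",at("top",454,224.4,.145),at("side",316,307.5,.145),tri([ray("top",454,224.4),ray("side",316,307.5)]))
print("well",at("top",292.6,191,.052))
c=[at("top",265+(x-250)/5,140+y/5,.052)[:2] for x,y in((308,187),(453,175),(468,325),(323,340))]
print(c,np.mean(c,0)); 
e=(c[0]-c[3]+c[1]-c[2])/2;print("dryer yaw",np.degrees(np.arctan2(e[1],e[0])),np.linalg.norm(e))
y=np.arctan2(e[1],e[0]);R=np.array([[np.cos(y),-np.sin(y)],[np.sin(y),np.cos(y)]])
o=np.mean(c,0)-R@[0,.07]; L=.155
print("origin",o,"pad",o+R@[.075-.155*np.cos(.4)-.01*np.sin(.4)*1,-.075],"padlow",o+R@[.075-.155*np.cos(.35)+.01*np.sin(.35),-.075])
print("pad by img",at("top",359,206,.17))
for x,y,n in((615,68,'a'),(748,68,'b'),(748,463,'c'),(615,463,'d')): print("stand",at("top",420+(x-550)/5,145+y/5,.085))
for x,y in((58,38),(210,55),(165,383),(18,370)):print("rack",at("top",180+x/5,165+y/5,.04))
E
```

```text
tube [0.4904 0.2916 0.098 ] [0.4934 0.2928 0.098 ] [0.4917 0.2911 0.099 ]
wide [0.5796 0.2792 0.083 ]
ball [ 0.4745 -0.279   0.145 ] [ 0.4777 -0.2752  0.145 ] [ 0.4755 -0.2783  0.1486]
well [0.5658 0.0689 0.052 ]
[array([0.5991, 0.1059]), array([0.6028, 0.0375]), array([0.5318, 0.0321]), array([0.5267, 0.1001])] [0.5651 0.0689]
dryer yaw 4.422902395134328 0.07185736793363409
origin [ 0.5705 -0.0009] pad [ 0.5048 -0.0812] padlow [ 0.5093 -0.0808]
pad by img [ 0.5173 -0.0776  0.17  ]
stand [ 0.6272 -0.255   0.085 ]
stand [ 0.6253 -0.3151  0.085 ]
stand [ 0.4467 -0.3051  0.085 ]
stand [ 0.4482 -0.246   0.085 ]
rack [0.6183 0.3106 0.04  ]
rack [0.608  0.2376 0.04  ]
rack [0.4527 0.2598 0.04  ]
rack [0.4606 0.3295 0.04  ]
```

Emit:
{"method": "apply_moves", "body": {
  "plan": "0 0 0 0 0 -0.0145; 0 0 0 0 0 -0.0145; -0.61 -0.48 0 0 0 0; -0.61 -0.48 0 0 0 0; -0.61 -0.48 0 0 0 0; -0.61 -0.48 0 0 0 0; -0.61 -0.48 0 0 0 0; -0.61 -0.48 0 0 0 0; -0.61 -0.48 0 0 0 0; -0.61 -0.48 0 0 0 0",
  "gripper": 1
}}

```text
time_s: 1.03
position: [0.4094, 0.3718, 0.2225]
tcp_rot: [[-0.992, 0.128, -0.0], [0.128, 0.992, -0.0], [0.0, -0.0, -1.0]]
force: [0.9, 0.1, -0.3]
opening: 0.998
grasp_force: 0.0
```

Emit:
{"method": "apply_moves", "body": {
  "plan": "-0.61 -0.48 0 0 0 0; -0.61 -0.48 0 0 0 0; -0.61 -0.48 0 0 0 0; 0 0 0 0 0 0; 0 0 0 0 0 0; 0 0 0 0 0 0"
}}

```text
time_s: 1.53
position: [0.4894, 0.2901, 0.2222]
tcp_rot: [[-0.992, 0.129, -0.002], [0.129, 0.992, 0.0], [0.002, -0.0, -1.0]]
force: [0.4, -0.1, -0.2]
opening: 1.0
grasp_force: 0.0
```

```bash
python3 - <<'E'
from h import *
import cv2
s=bot.read_state();print(s["position"],s["tcp_rot"],s["time_s"],delta([.491,.291,.046]))
cv2.imwrite("pics/w1.png",capture("wrist")[:,:,::-1])
E
```

```text
[0.48936388 0.29011069 0.22221688] [[-9.91620407e-01  1.29176445e-01 -1.55417320e-03]
 [ 1.29176477e-01  9.91621617e-01  8.02531746e-05]
 [ 1.55151856e-03 -1.21181932e-04 -9.99998789e-01]] 1.5333 [-0.03561877  0.0222913   3.52428398]
```

View pics/w1.png

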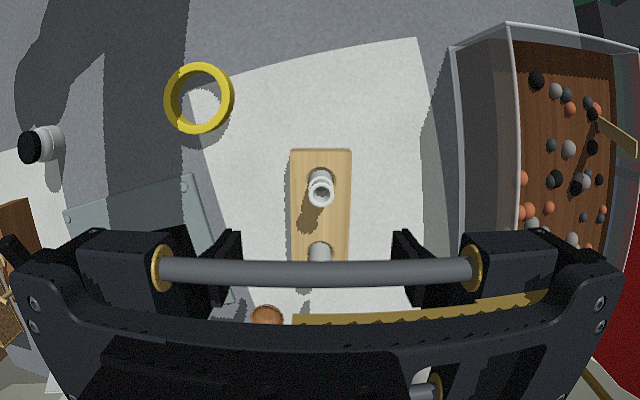

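The wrist view shows the tube lip centred at about (320.5,190), with the mouth at (320,192). The other tube is at (320,250).

```bash
python3 - <<'E'
from h import *
s=bot.read_state();W=(np.array(s["tcp_rot"]),np.array(s["position"]))
p=at("wrist",320.5,190.5,.098,W);print(p,delta([p[0],p[1],.046]))
E
```

```text
[0.48652149 0.29529615 0.098     ] [0.05257921 0.08621791 3.52548091]
```

Emit:
{"method": "apply_moves", "body": {
  "plan": "0 0.05 0.6 0 0 0; 0 0 0.7 0 0 0; 0 0 0.7 0 0 0; 0 0 0.7 0 0 0; 0 0 0.5 0 0 0; 0 0 0.32 0 0 0; 0 0 0 0 0 0; 0 0 0 0 0 0"
}}

```text
time_s: 2.25
position: [0.4887, 0.2937, 0.046]
tcp_rot: [[-0.992, 0.126, -0.002], [0.126, 0.992, -0.001], [0.002, -0.001, -1.0]]
force: [0.3, 0.4, -0.3]
opening: 0.999
grasp_force: 0.0
```

Emit:
{"method": "apply_moves", "body": {
  "plan": "0 0 0 0 0 0; 0 0 0 0 0 0; 0 0 0 0 0 0; 0 0 0 0 0 0; 0 0 0 0 0 0; 0 0 0 0 0 0; 0 0 0 0 0 0; 0 0 0 0 0 0",
  "gripper": -1
}}

```text
time_s: 2.92
position: [0.4904, 0.2926, 0.0467]
tcp_rot: [[-0.992, 0.128, 0.0], [0.128, 0.992, 0.0], [-0.0, 0.0, -1.0]]
force: [-0.1, -1.0, -0.5]
opening: 0.476
grasp_force: 0.0
```

Emit:
{"method": "apply_moves", "body": {
  "plan": "0 0 0 0 0 0; 0 0 0 0 0 0; 0 0 0 0 0 0; 0 0 0 0 0 0; 0 0 0 0 0 0; 0 0 0 0 0 0"
}}

```text
time_s: 3.42
position: [0.4903, 0.2927, 0.0465]
tcp_rot: [[-0.992, 0.128, -0.0], [0.128, 0.992, -0.0], [0.0, -0.0, -1.0]]
force: [0.2, -0.4, -0.5]
opening: 0.302
grasp_force: 30.0
```

Emit:
{"method": "apply_moves", "body": {
  "plan": "0 0 -0.3 0 0 0; 0 0 -0.6 0 0 0; 0 0 -0.7 0 0 0; -0.2 -0.45 -0.4 0 0 0; -0.31 -0.63 0 0 0 0; -0.31 -0.63 0 0 0 0; -0.31 -0.63 0 0 0 0; -0.31 -0.63 0 0 0 0; -0.31 -0.63 0 0 0 0; -0.31 -0.65 0 0 0 0"
}}

```text
time_s: 4.25
position: [0.5652, 0.0672, 0.1465]
tcp_rot: [[-0.992, 0.128, -0.0], [0.128, 0.992, 0.0], [0.0, 0.0, -1.0]]
force: [0.9, -0.0, -1.3]
opening: 0.295
grasp_force: 30.0
```

Emit:
{"method": "apply_moves", "body": {
  "plan": "0 0 0 0 0 0; 0 0 0 0 0 0; 0 0 0 0 0 0; 0 0 0 0 0 0"
}}

```text
time_s: 4.58
position: [0.5642, 0.0698, 0.1463]
tcp_rot: [[-0.992, 0.127, -0.001], [0.127, 0.992, 0.0], [0.001, 0.0, -1.0]]
force: [0.5, 0.4, -1.2]
opening: 0.302
grasp_force: 30.0
```

```bash
python3 - <<'E'
from h import *
import cv2
s=bot.read_state();print(s["position"],s["tcp_rot"],s["time_s"],s["grasp_force"],delta([.5655,.069,.146]))
w=capture("wrist"); t=capture("top"); S=capture("side")
f=lambda im,x,y,k,a=100,b=75: cv2.resize(im[y:y+b,x:x+a],(400,300),interpolation=cv2.INTER_CUBIC)
cv2.imwrite("pics/w2.png",np.vstack([np.hstack([cv2.resize(w,(400,250)).__array__(),f(t,240,140,4)[:250]]),np.hstack([f(S,260,120,4,133,100),f(w,220,110,4,200,150)])])[:,:,::-1])
E
```

```text
[0.56424005 0.06983689 0.14634594] [[-9.91879331e-01  1.27175238e-01 -1.36076413e-03]
 [ 1.27174744e-01  9.91880229e-01  4.43611884e-04]
 [ 1.40613149e-03  2.66954628e-04 -9.99998976e-01]] 4.5833 30.003493569383863 [-0.02713281 -0.01339903  0.00687709]
```

View pics/w2.png

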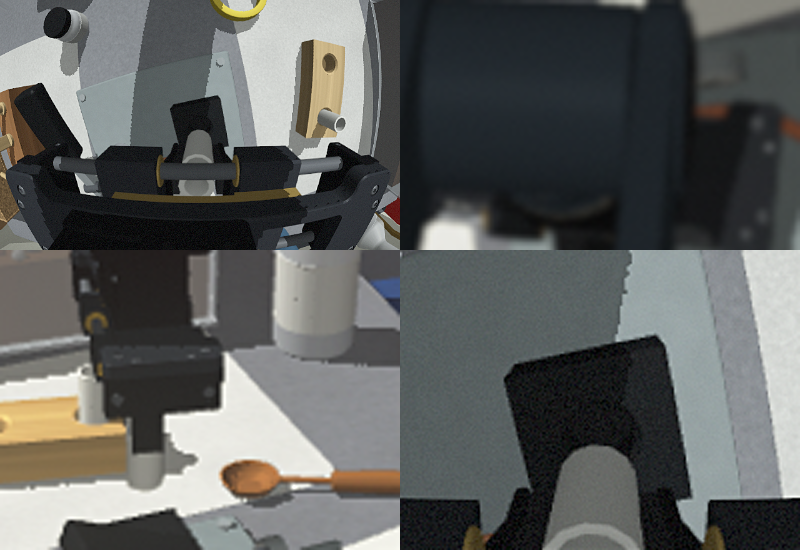

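The view shows the tube held upright over the black block. The block's near corners are at wrist px (274,174) and (350,153.5), and the tube's lower end is around (320,190). I'll compare these with the projected model.

```bash
cat >> h.py <<'E'
def proj(P,W):
    m=camera_model("wrist"); f=200/np.tan(np.radians(m["vertical_fov"]/2)); R,p=W;H=m["hand_eye"]
    q=R.T@(np.array(P)-p); c=H[:3,:3].T@(q-H[:3,3]); th=np.arctan2(np.hypot(c[0],c[1]),c[2]); e=c[:2]/np.hypot(c[0],c[1])
    return np.array([m["cx"],m["cy"]])+f*th*e
E
python3 - <<'E'
from h import *
import cv2
s=bot.read_state();W=(np.array(s["tcp_rot"]),np.array(s["position"]))
a=np.radians(4.42);R=np.array([[np.cos(a),-np.sin(a)],[np.sin(a),np.cos(a)]]);c=np.array([.5655,.069])
for z in(.012,.052):
  for d in((-.035,-.035),(-.035,.035),(.035,.035),(.035,-.035)): print(z,d,proj(np.r_[c+R@d,z],W))
w=capture("wrist"); k=4
im=np.clip(cv2.resize(w[130:230,250:390],None,fx=5,fy=5,interpolation=cv2.INTER_CUBIC).astype(float)*2.2,0,255).astype(np.uint8).copy()
t=np.linspace(0,2*np.pi,60)
def circ(x,y,z,r,col):
    q=[((proj([x+r*np.cos(u),y+r*np.sin(u),z],W)-[250,130]+.5)*5).astype(int) for u in t]; cv2.polylines(im,[np.array(q)],True,col,1)
circ(*c,.052,.015,(255,0,0)); circ(*s["position"][:2],s["position"][2]-.038,.0135,(0,255,0))
q=[((proj(np.r_[c+R@d,.052],W)-[250,130]+.5)*5).astype(int) for d in np.array([(-1,-1),(-1,1),(1,1),(1,-1)])*.035];cv2.polylines(im,[np.array(q)],True,(255,0,0),1)
cv2.imwrite("pics/w3.png",im[:,:,::-1])
E
```

```text
0.012 (-0.035, -0.035) [272.50464278 164.75395661]
0.012 (-0.035, 0.035) [343.28446163 150.15144033]
0.012 (0.035, 0.035) [355.73236348 217.85162901]
0.012 (0.035, -0.035) [288.58840216 230.86170327]
0.052 (-0.035, -0.035) [265.96506857 172.23796308]
0.052 (-0.035, 0.035) [347.31449211 155.49073609]
0.052 (0.035, 0.035) [361.02996491 232.30884989]
0.052 (0.035, -0.035) [284.84864103 246.81641223]
```

View pics/w3.png

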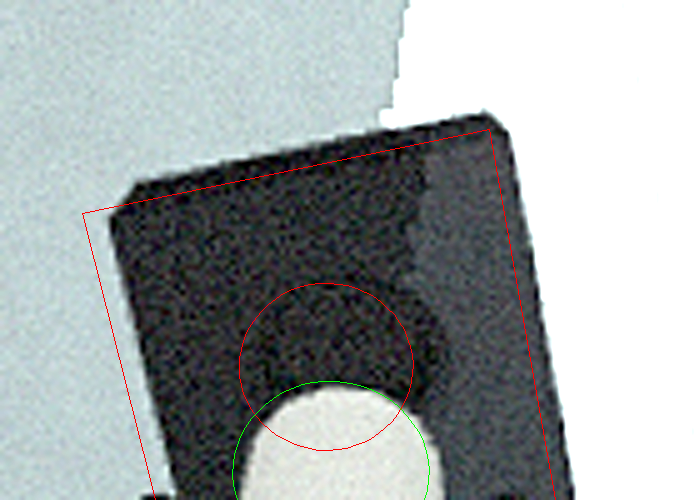

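The overlay shows the well about 1.5 mm to the left (+y) of the projected model, once I correct by the offset seen on the tube. The tube is already over the well to within about 1 mm, so I'll lower it gently.

Emit:
{"method": "apply_moves", "body": {
  "plan": "0 0.015 0.3 0 0 0; 0 0 0.4 0 0 0; 0 0 0.25 0 0 0; 0 0 0.1 0 0 0; 0 0 0.08 0 0 0; 0 0 0.08 0 0 0; 0 0 0.08 0 0 0; 0 0 0 0 0 0"
}}

```text
time_s: 5.45
position: [0.5666, 0.0704, 0.0825]
tcp_rot: [[-0.992, 0.129, 0.003], [0.129, 0.992, 0.001], [-0.003, 0.002, -1.0]]
force: [2.7, 3.3, -1.9]
opening: 0.299
grasp_force: 30.0
```

Emit:
{"method": "apply_moves", "body": {
  "plan": "-0.015 0.02 0 0 0 0; 0 0 0.08 0 0 0; 0 0 0.1 0 0 0; 0 0 0 0 0 0; 0 0 0 0 0 0"
}}

```text
time_s: 5.87
position: [0.5664, 0.0708, 0.0726]
tcp_rot: [[-0.992, 0.129, 0.0], [0.129, 0.992, 0.001], [-0.0, 0.001, -1.0]]
force: [3.0, 4.5, -3.1]
opening: 0.298
grasp_force: 30.0
```

Emit:
{"method": "apply_moves", "body": {
  "plan": "-0.01 0.025 0.06 0 0 0; 0 0 0.1 0 0 0; 0 0 0.08 0 0 0; 0 0 0.06 0 0 0; 0 0 0 0 0 0; 0 0 0 0 0 0"
}}

```text
time_s: 6.37
position: [0.5664, 0.0713, 0.0575]
tcp_rot: [[-0.992, 0.128, -0.001], [0.128, 0.992, -0.0], [0.001, -0.0, -1.0]]
force: [0.6, 0.4, -1.6]
opening: 0.295
grasp_force: 30.0
```

Emit:
{"method": "apply_moves", "body": {
  "plan": "0 0 0.02 0 0 0; 0 0 0.02 0 0 0; 0 0 0 0 0 0; 0 0 0 0 0 0"
}}

```text
time_s: 6.7
position: [0.5666, 0.0713, 0.0561]
tcp_rot: [[-0.992, 0.128, -0.0], [0.128, 0.992, -0.0], [0.0, -0.0, -1.0]]
force: [-0.3, 0.4, 1.3]
opening: 0.29
grasp_force: 30.0
```

Emit:
{"method": "apply_moves", "body": {
  "plan": "0 0 0 0 0 0; 0 0 0 0 0 0; 0 0 0 0 0 0; 0 0 0 0 0 0; 0 0 0 0 0 0; 0 0 0 0 0 0; 0 0 0 0 0 0; 0 0 0 0 0 0",
  "gripper": 1
}}

```text
time_s: 7.37
position: [0.5668, 0.0715, 0.056]
tcp_rot: [[-0.992, 0.128, -0.0], [0.128, 0.992, -0.0], [0.0, -0.0, -1.0]]
force: [-0.3, -0.9, 0.1]
opening: 0.818
grasp_force: 0.0
```

Emit:
{"method": "apply_moves", "body": {
  "plan": "0 0 -0.3 0 0 0; 0 0 -0.6 0 0 0; 0 0 -0.8 0 0 0; 0 0 -0.8 0 0 0; 0 0 -0.8 0 0 0; 0 0 -0.8 0 0 0; 0 0 -0.4 0 0 0"
}}

```text
time_s: 7.95
position: [0.5688, 0.0715, 0.2866]
tcp_rot: [[-0.992, 0.128, 0.009], [0.128, 0.992, -0.001], [-0.009, 0.001, -1.0]]
force: [0.4, -0.3, 0.2]
opening: 1.001
grasp_force: 0.0
```

Emit:
{"method": "apply_moves", "body": {
  "plan": "0.09 -0.5 0 0 0 0; 0.09 -0.74 0 0 0 0; 0.09 -0.74 0 0 0 0; 0.09 -0.74 0 0 0 0; 0.09 -0.74 0 0 0 0; 0.09 -0.74 0 0 0 0; 0.09 -0.74 0 0 0 0; 0.09 -0.74 0 0 0 0; 0.09 -0.74 0 0 0 0; 0.09 -0.75 0 0 0 0"
}}

```text
time_s: 8.78
position: [0.4753, -0.2797, 0.2811]
tcp_rot: [[-0.992, 0.128, -0.0], [0.128, 0.992, 0.0], [0.0, 0.0, -1.0]]
force: [1.1, 0.9, -0.6]
opening: 1.001
grasp_force: 0.0
```

Emit:
{"method": "apply_moves", "body": {
  "plan": "0 0 0.3 0 0 0; 0 0 0 0 0 0; 0 0 0 0 0 0; 0 0 0 0 0 0"
}}

```text
time_s: 9.12
position: [0.4762, -0.2772, 0.2661]
tcp_rot: [[-0.992, 0.127, -0.0], [0.127, 0.992, 0.001], [0.001, 0.001, -1.0]]
force: [1.0, 0.3, 0.6]
opening: 1.0
grasp_force: 0.0
```

```bash
python3 - <<'E'
from h import *
import cv2
s=bot.read_state();print(s["position"],s["tcp_rot"],s["time_s"],delta([.476,-.278,.096]))
w=capture("wrist"); t=capture("top")
a=cv2.resize(w[130:230,240:400],(800,500),interpolation=cv2.INTER_CUBIC)
b=cv2.resize(t[160:220,255:335],(400,300),interpolation=cv2.INTER_CUBIC)
A=np.zeros((600,800,3),np.uint8);A[:300,:400]=b; A[:300,400:]=cv2.resize(capture("side")[170:245,260:360],(400,300),interpolation=cv2.INTER_CUBIC);A[300:,:480]=cv2.resize(w[130:230,240:400],(480,300),interpolation=cv2.INTER_CUBIC)
cv2.imwrite("pics/w4.png",A[:,:,::-1])
E
```

```text
[ 0.47621477 -0.27717885  0.26614675] [[-9.91862049e-01  1.27316373e-01 -4.65933249e-04]
 [ 1.27315944e-01  9.91861844e-01  8.56565369e-04]
 [ 5.71196207e-04  7.90273951e-04 -9.99999525e-01]] 9.1167 [ 2.25750391e-04 -1.95255238e-02  3.40292135e+00]
```

View pics/w4.png

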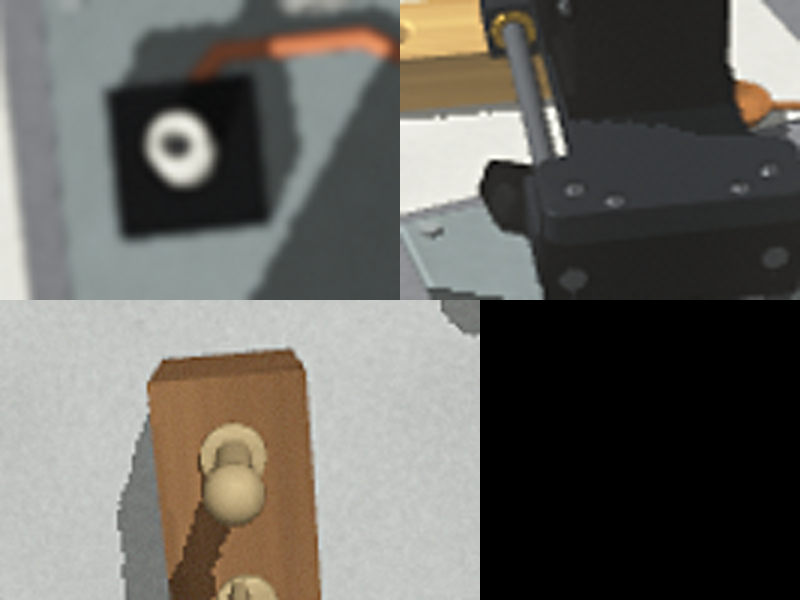

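The tube stands in the well, with its mouth at top px (290.4,189.2). The wrist view shows the swab ball at (318,194.3).

```bash
python3 - <<'E'
from h import *
s=bot.read_state();W=(np.array(s["tcp_rot"]),np.array(s["position"]))
p=at("wrist",318,194.3,.145,W);print(p,delta([p[0],p[1],.098]),proj([s["position"][0],s["position"][1],.145],W))
print(at("top",290.4,189.2,.108))
E
```

```text
[ 0.47750834 -0.27539265  0.145     ] [-0.00657133  0.03882486  3.37444728] [316.02772831 193.81735156]
[0.56383259 0.06974845 0.108     ]
```

Emit:
{"method": "apply_moves", "body": {
  "plan": "-0.01 0.01 0.5 0 0 0; 0 0 0.7 0 0 0; 0 0 0.7 0 0 0; 0 0 0.7 0 0 0; 0 0 0.5 0 0 0; 0 0 0.26 0 0 0; 0 0 0 0 0 0; 0 0 0 0 0 0"
}}

```text
time_s: 9.93
position: [0.4771, -0.2772, 0.098]
tcp_rot: [[-0.992, 0.127, -0.001], [0.127, 0.992, 0.001], [0.001, 0.0, -1.0]]
force: [-0.6, -0.5, 0.1]
opening: 1.0
grasp_force: 0.0
```

Emit:
{"method": "apply_moves", "body": {
  "plan": "0 0 0 0 0 0; 0 0 0 0 0 0; 0 0 0 0 0 0; 0 0 0 0 0 0; 0 0 0 0 0 0; 0 0 0 0 0 0; 0 0 0 0 0 0; 0 0 0 0 0 0; 0 0 0 0 0 0; 0 0 0 0 0 0",
  "gripper": -1
}}

```text
time_s: 10.77
position: [0.4767, -0.2778, 0.098]
tcp_rot: [[-0.992, 0.128, -0.0], [0.128, 0.992, 0.0], [0.0, 0.0, -1.0]]
force: [-0.1, -0.7, 0.3]
opening: 0.328
grasp_force: 0.0
```

Emit:
{"method": "apply_moves", "body": {
  "plan": "0 0 0 0 0 0; 0 0 0 0 0 0; 0 0 0 0 0 0; 0 0 0 0 0 0; 0 0 0 0 0 0; 0 0 0 0 0 0"
}}

```text
time_s: 11.27
position: [0.4768, -0.2778, 0.098]
tcp_rot: [[-0.992, 0.128, -0.0], [0.128, 0.992, 0.0], [0.0, 0.0, -1.0]]
force: [0.1, 0.1, -0.1]
opening: 0.207
grasp_force: 30.0
```

Emit:
{"method": "apply_moves", "body": {
  "plan": "0 0 -0.1 0 0 0; 0 0 -0.3 0 0 0; 0 0 -0.6 0 0 0; 0 0 -0.8 0 0 0; 0 0 -0.8 0 0 0; 0 0 -0.8 0 0 0; 0 0 -0.5 0 0 0; 0 0 0 0 0 0; 0 0 0 0 0 0"
}}

```text
time_s: 12.02
position: [0.4773, -0.2782, 0.2951]
tcp_rot: [[-0.992, 0.128, 0.003], [0.128, 0.992, -0.003], [-0.004, -0.003, -1.0]]
force: [-0.5, 1.4, 0.0]
opening: 0.203
grasp_force: 30.0
```

```bash
python3 - <<'E'
from h import *
import cv2
s=bot.read_state();print(s["position"],s["tcp_rot"],s["time_s"],s["opening"],s["grasp_force"])
w=capture("wrist"); S=capture("side"); m=camera_model("side")
f=200/np.tan(np.radians(m["vertical_fov"]/2)); q=np.array(m["rotation"]).T@(s["position"]-m["position"]);u=int(m["cx"]+f*q[0]/q[2]);v=int(m["cy"]+f*q[1]/q[2]);print(u,v)
A=np.zeros((600,800,3),np.uint8)
x=max(0,u-50);y=max(0,v-75)
A[:,:400]=cv2.resize(S[y:y+150,x:x+100],(400,600),interpolation=cv2.INTER_CUBIC)
A[:,400:]=cv2.resize(w[150:300,266:366],(400,600),interpolation=cv2.INTER_CUBIC);print(x,y)
cv2.imwrite("pics/w5.png",A[:,:,::-1])
E
```

```text
[ 0.47733223 -0.27820461  0.29514651] [[-0.99175119  0.12813322  0.00338433]
 [ 0.1281234   0.99175376 -0.00297742]
 [-0.00373793 -0.00251925 -0.99998984]] 12.0167 0.20278934232143328 29.999947249889374
316 230
266 155
```

View pics/w5.png

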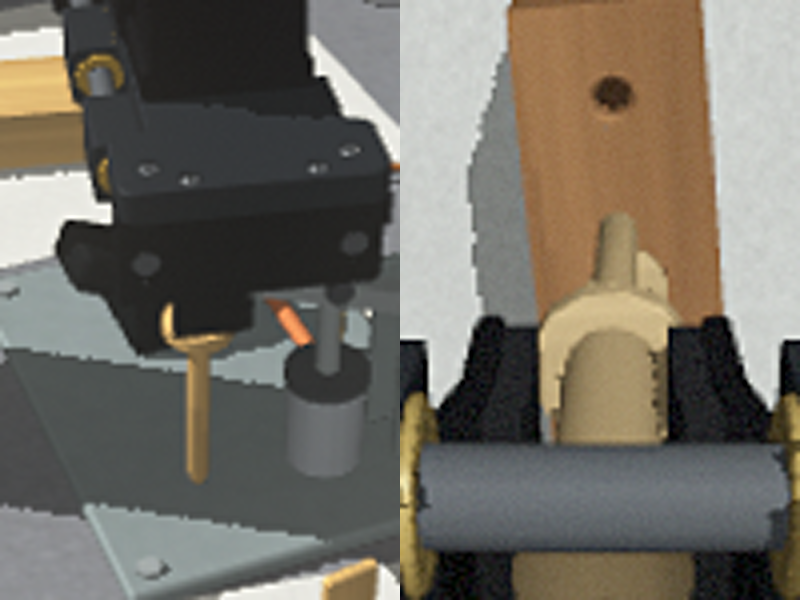

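The swab is held and looks upright. Its tip is at wrist px (319.5,204.5) and side px (315.2,274.5). The fingers seem to grip at the ball's underside, so I'll work out how far off the tip is.

```bash
python3 - <<'E'
from h import *
s=bot.read_state();R=np.array(s["tcp_rot"]);p0=np.array(s["position"]);W=(R,p0)
z=p0[2]-.083
for n,p in (("wrist",at("wrist",319.5,204.5,z,W)),("side",at("side",315.2,274.5,z)),("tri",tri([ray("wrist",319.5,204.5,W),ray("side",315.2,274.5)]))): print(n,p,(R.T@(p-p0))*1000)
# collar underside centre z expected p0z-.013; centre of handle
print(proj(p0-[0,0,.083],W),proj(p0-[0,0,.013],W),proj(p0+[0,0,.047],W))
E
```

```text
wrist [ 0.4750507  -0.27371868  0.20892401] [ 1.02674545  3.00226122 83.00736781]
side [ 0.47776835 -0.27072711  0.20892401] [-1.28471777  6.317709   83.00732911]
tri [ 0.4756339  -0.27368553  0.21146894] [ 0.45840472  3.11393929 80.46130939]
[315.69880603 205.91255057] [315.50359049 238.66799243] [315.19817346 291.52380564]
```

Emit:
{"method": "apply_moves", "body": {
  "plan": "-0.09 0.4 0 0 0 0; -0.09 0.7 0 0 0 0; -0.09 0.8 0 0 0 0; -0.09 0.8 0 0 0 0; -0.09 0.8 0 0 0 0; -0.09 0.8 0 0 0 0; -0.09 0.8 0 0 0 0; -0.09 0.8 0 0 0 0; -0.09 0.7 0 0 0 0; -0.09 0.52 0 0 0 0"
}}

```text
time_s: 12.95
position: [0.5657, 0.0728, 0.2905]
tcp_rot: [[-0.992, 0.126, -0.005], [0.126, 0.992, 0.001], [0.005, 0.001, -1.0]]
force: [0.8, -0.5, -0.7]
opening: 0.206
grasp_force: 30.0
```

Emit:
{"method": "apply_moves", "body": {
  "plan": "0 0 0.4 0 0 0; 0 0 0.4 0 0 0; 0 0 0.3 0 0 0; 0 0 0.2 0 0 0; 0 0 0 0 0 0; 0 0 0 0 0 0"
}}

```text
time_s: 13.45
position: [0.5663, 0.0694, 0.2266]
tcp_rot: [[-0.992, 0.129, -0.003], [0.129, 0.992, 0.0], [0.003, -0.0, -1.0]]
force: [-1.0, -0.5, 0.4]
opening: 0.207
grasp_force: 30.0
```

```bash
python3 - <<'E'
from h import *
import cv2
s=bot.read_state();print(s["position"],s["time_s"],s["opening"],s["grasp_force"],delta([.5668,.0693,.205]))
W=(np.array(s["tcp_rot"]),np.array(s["position"]));print(W[0])
w=capture("wrist"); S=capture("side"); m=camera_model("side")
f=200/np.tan(np.radians(m["vertical_fov"]/2)); q=np.array(m["rotation"]).T@(np.array([.5666,.0713,.115])-m["position"]);u=int(m["cx"]+f*q[0]/q[2]);v=int(m["cy"]+f*q[1]/q[2]);print(u,v,u-50,v-75)
print(proj([.5666,.0713,.108],W))
A=np.zeros((600,800,3),np.uint8)
A[:,:400]=cv2.resize(S[v-75:v+75,u-50:u+50],(400,600),interpolation=cv2.INTER_CUBIC)
A[:,400:]=cv2.resize(w[150:255,281:351],(400,600),interpolation=cv2.INTER_CUBIC)
cv2.imwrite("pics/w6.png",A[:,:,::-1])
E
```

```text
[0.5662736  0.06936684 0.22660776] 13.45 0.20675398932819639 29.999991953372955 [-1.21115215e-02  1.21087985e-04  4.32115828e-01]
[[-9.91694880e-01  1.28566093e-01 -3.46761316e-03]
 [ 1.28566064e-01  9.91700919e-01  2.32183283e-04]
 [ 3.46868606e-03 -2.15562401e-04 -9.99993961e-01]]
308 194 258 119
[318.0828317  195.26209514]
```

View pics/w6.png

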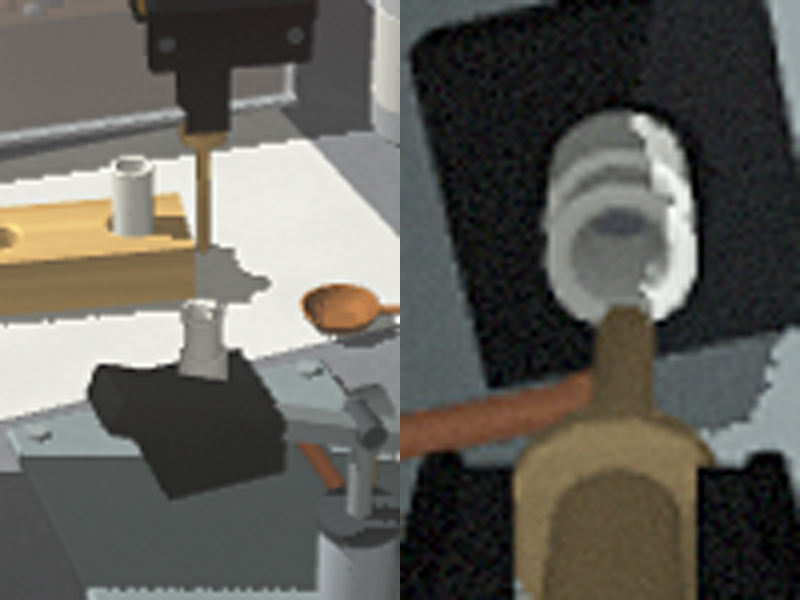

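The side view shows the tip lined up over the tube rim at crop x of about 203. In the wrist view the mouth is at (319.7,193.8) and the tip at (321.2,204.3).

```bash
python3 - <<'E'
from h import *
s=bot.read_state();R=np.array(s["tcp_rot"]);p0=np.array(s["position"]);W=(R,p0)
a=at("wrist",319.7,193.8,.108,W);b=at("wrist",321.2,204.3,p0[2]-.083,W);print(a,b,R.T@(a-b)/.05)
a=at("side",258+203/4,119+311/4,.108);b=at("side",258+203/4,119+250/4,p0[2]-.083);print(a,b,R.T@(a-b)/.05)
E
```

```text
[0.56766731 0.07275447 0.108     ] [0.56701198 0.0737361  0.14543083] [-0.01492021 -0.01782208  0.74862803]
[0.56797241 0.07194619 0.108     ] [0.56893528 0.07413303 0.14543083] [ 0.01407246 -0.04589104  0.74860315]
```

Emit:
{"method": "apply_moves", "body": {
  "plan": "0 -0.025 0.2 0 0 0; 0 0 0.3 0 0 0; 0 0 0.2 0 0 0; 0 0 0.1 0 0 0; 0 0 0.1 0 0 0; 0 0 0.1 0 0 0; 0 0 0 0 0 0"
}}

```text
time_s: 14.13
position: [0.5665, 0.0682, 0.1772]
tcp_rot: [[-0.992, 0.128, -0.001], [0.128, 0.992, 0.0], [0.001, -0.0, -1.0]]
force: [-0.0, -0.3, -0.5]
opening: 0.203
grasp_force: 30.0
```

Emit:
{"method": "apply_moves", "body": {
  "plan": "0 0 0.15 0 0 0; 0 0 0.15 0 0 0; 0 0 0.15 0 0 0; 0 0 0.1 0 0 0; 0 0 0 0 0 0"
}}

```text
time_s: 14.55
position: [0.5659, 0.0683, 0.149]
tcp_rot: [[-0.992, 0.128, -0.003], [0.128, 0.992, 0.0], [0.003, -0.0, -1.0]]
force: [0.3, -0.0, -0.3]
opening: 0.208
grasp_force: 30.0
```

Emit:
{"method": "apply_moves", "body": {
  "plan": "0 0 0.1 0 0 0; 0 0 0.1 0 0 0; 0 0 0.1 0 0 0; 0 0 0.1 0 0 0; 0 0 0 0 0 0"
}}

```text
time_s: 14.97
position: [0.5665, 0.0683, 0.1298]
tcp_rot: [[-0.992, 0.128, -0.001], [0.128, 0.992, 0.0], [0.001, 0.0, -1.0]]
force: [-0.7, 0.1, 0.7]
opening: 0.206
grasp_force: 30.0
```

Emit:
{"method": "apply_moves", "body": {
  "plan": "0 0 0.08 0 0 0; 0 0 0.06 0 0 0; 0 0 0.04 0 0 0; 0 0 0 0 0 0; 0 0 0 0 0 0"
}}

```text
time_s: 15.38
position: [0.5666, 0.0683, 0.1212]
tcp_rot: [[-0.992, 0.128, -0.001], [0.128, 0.992, 0.0], [0.001, -0.0, -1.0]]
force: [0.1, 0.1, 0.3]
opening: 0.202
grasp_force: 30.0
```

Emit:
{"method": "apply_moves", "body": {
  "plan": "0 0 0.03 0 0 0; 0 0 0.03 0 0 0; 0 0 0 0 0 0; 0 0 0 0 0 0"
}}

```text
time_s: 15.72
position: [0.5688, 0.068, 0.1206]
tcp_rot: [[-0.992, 0.128, 0.005], [0.128, 0.992, -0.001], [-0.005, 0.0, -1.0]]
force: [-1.7, -0.4, 11.4]
opening: 0.205
grasp_force: 30.0
```

Emit:
{"method": "apply_moves", "body": {
  "plan": "0 0 -0.02 0 0 0; 0 0 0 0 0 0; 0 0 0 0 0 0; 0 0 0 0 0 0; 0 0 0 0 0 0; 0 0 0 0 0 0; 0 0 0 0 0 0; 0 0 0 0 0 0",
  "gripper": 1
}}

```text
time_s: 16.38
position: [0.5668, 0.0683, 0.1193]
tcp_rot: [[-0.992, 0.128, -0.0], [0.128, 0.992, -0.0], [0.0, -0.0, -1.0]]
force: [-0.5, -0.1, 0.2]
opening: 0.726
grasp_force: 0.0
```

Emit:
{"method": "apply_moves", "body": {
  "plan": "0 0 0 0 0 0; 0 0 -0.3 0 0 0; 0 0 -0.6 0 0 0; 0 0 -0.6 0 0 0; 0 0 -0.7 0 0 0; 0 0 -0.5 0 0 0; 0 0 0 0 0 0; 0 0 0 0 0 0"
}}

```text
time_s: 17.05
position: [0.5679, 0.0682, 0.2564]
tcp_rot: [[-0.992, 0.128, 0.004], [0.128, 0.992, -0.0], [-0.004, 0.0, -1.0]]
force: [-0.4, 0.1, -0.5]
opening: 0.998
grasp_force: 0.0
```

```bash
python3 - <<'E'
from h import *
import cv2
s=bot.read_state();W=(np.array(s["tcp_rot"]),np.array(s["position"]));print(W[1])
print("pad rows, expected ball px at z .168:",proj([.5666,.0713,.168],W))
w=capture("wrist");S=capture("side")
# wood-coloured blobs near expected positions (wood: r>b strongly)
for n,im,(x0,x1,y0,y1) in(("wrist",w,(280,360,120,260)),("side",S,(275,335,130,215))):
    h=cv2.cvtColor(im,cv2.COLOR_RGB2HSV)[y0:y1,x0:x1]; m=cv2.inRange(h,(12,60,60),(28,255,255))
    k,l,st,c=cv2.connectedComponentsWithStats(m)
    for i in range(1,k):
        if st[i,4]>15: print(n,st[i]+[x0,y0,0,0,0],c[i]+[x0,y0])
print("side expected: ",end="")
m=camera_model("side");f=200/np.tan(np.radians(m["vertical_fov"]/2))
for z in(.108,.114,.168,.178):
    q=np.array(m["rotation"]).T@(np.array([.5666,.0713,z])-m["position"]);print(z,m["cx"]+f*q[0]/q[2],m["cy"]+f*q[1]/q[2])
cv2.imwrite("pics/s7.png",S[:,:,::-1])
E
```

```text
[0.56785884 0.06822091 0.2564007 ]
pad rows, expected ball px at z .168: [319.29455876 201.54386856]
wrist [307 174  25  41 787] [318.93265565 192.40660737]
wrist [289 210  10   8  21] [294.23809524 213.28571429]
side [275 167  39  33 918] [293.58932462 183.15795207]
side expected: 0.108 308.2267223939333 197.0112199448758
0.114 308.2022252884022 194.7016851295395
0.168 307.97414388805004 173.19865759126378
0.178 307.930343042838 169.06920740663483
```

Emit:
{"method": "apply_moves", "body": {
  "plan": "0.16 -0.5 0 0 0 0; 0.16 -0.65 0 0 0 0; 0.16 -0.65 0 0 0 0; 0.16 -0.65 0 0 0 0; 0.17 -0.62 0 0 0 0; 0 0 0.4 0 0 0; 0 0 0.4 0 0 0; 0 0 0 0 0 0; 0 0 0 0 0 0; 0 0 0 0 0 0",
  "gripper": -1
}}

```text
time_s: 17.98
position: [0.507, -0.0785, 0.2142]
tcp_rot: [[-0.992, 0.128, -0.001], [0.128, 0.992, 0.0], [0.001, 0.0, -1.0]]
force: [-0.1, -0.2, 0.1]
opening: 0.326
grasp_force: 0.0
```

Emit:
{"method": "apply_moves", "body": {
  "plan": "0 0 0 0 0 0; 0 0 0 0 0 0; 0 0 0 0 0 0; 0 0 0 0 0 0; 0 0 0 0 0 0; 0 0 0 0 0 0; 0 0 0 0 0 0"
}}

```text
time_s: 18.57
position: [0.5071, -0.0788, 0.2147]
tcp_rot: [[-0.992, 0.128, 0.0], [0.128, 0.992, -0.0], [-0.0, -0.0, -1.0]]
force: [0.4, 0.0, -0.8]
opening: 0.007
grasp_force: 0.0
```

```bash
python3 - <<'E'
from h import *
import cv2
s=bot.read_state();print(s["position"],s["opening"],s["force"])
S=capture("side")
print(S[160:204:2,308].tolist())
h=cv2.cvtColor(S,cv2.COLOR_RGB2HSV)
for y in range(164,204,2): print(y,"".join("w" if (8<=p[0]<=30 and p[1]>60) else "." if p[2]>150 else "o" for p in h[y,285:335]))
print("jar",at("top",379,273,.07))
E
```

```text
[ 0.50710187 -0.07875565  0.21469464] 0.00708147917500109 [ 0.4164578   0.00377761 -0.7738004 ]
[[57, 59, 61], [58, 59, 61], [59, 61, 63], [59, 60, 62], [60, 60, 64], [46, 46, 45], [46, 47, 46], [47, 46, 45], [41, 40, 38], [43, 42, 39], [43, 41, 40], [42, 41, 39], [43, 42, 39], [43, 41, 39], [41, 40, 39], [115, 97, 68], [135, 113, 75], [134, 112, 75], [149, 123, 82], [150, 124, 81], [136, 132, 120], [139, 138, 131]]
164 oooooooooooooooooooooooooooooooooooooooooooooo....
166 oooooooooooooooooooooooooooooooooooooooooooooo....
168 oooooooooooooooooooooooooooooooooooooooooooooo....
170 oooooooooooooooooooooooooooooooooooooooooooooo....
172 ooooooooooooooooooooooooooooooooooooooooooooooo...
174 oooooooooooooooooooooooooooooooooooooooooooooo....
176 oooooooooooooooooooooooooooooooooooooooooooooo....
178 ooooooooooooooooooooooooooooooooooooooooooooo.....
180 ooooooooooooooooooooooooooooooooooooooooooooo.....
182 ooooooooooooooooooooooooooooooooooooooooooooo.....
184 ooooooooooooooooooooooooooooooooooooooooooooo.....
186 ooooooooooooooooooooooooooooooooooooooooooooo.....
188 oooooooooooooooooooooooooooooooooooooooooo........
190 ooooooooooooooooooooowwwwwoooooooooooooo..........
192 wwwwwwwwooooooooooooowwwwwwooooooooo.............w
194 wwwwwwwwooooooooooooowwwwwwwwoooooo.............ww
196 ooooooooooooooooooooowwwwwwww...................ww
198 .........oooooooooooowwwwwwwo.....................
200 ......................oooooo......................
202 ......................oooooo......................
jar [ 0.37197079 -0.12386586  0.07      ]
```

Emit:
{"method": "apply_moves", "body": {
  "plan": "0 0 0.4 0 0 0; 0 0 0.3 0 0 0; 0 0 0.25 0 0 0; 0 0 0.25 0 0 0; 0 0 0.3 0 0 0; 0 0 0.3 0 0 0; 0 0 0.3 0 0 0; 0 0 0.3 0 0 0; 0 0 0.2 0 0 0; 0 0 0 0 0 0"
}}

```text
time_s: 19.45
position: [0.5065, -0.0788, 0.0836]
tcp_rot: [[-0.992, 0.128, -0.002], [0.128, 0.992, 0.001], [0.002, 0.0, -1.0]]
force: [-3.7, -0.5, 8.3]
opening: 0.005
grasp_force: 3.9
```

Emit:
{"method": "apply_moves", "body": {
  "plan": "0 0 0.2 0 0 0; 0 0 0.2 0 0 0; 0 0 0.1 0 0 0; 0 0 0 0 0 0; 0 0 0 0 0 0"
}}

```text
time_s: 19.87
position: [0.5099, -0.0791, 0.0613]
tcp_rot: [[-0.992, 0.129, 0.006], [0.129, 0.992, -0.001], [-0.006, -0.0, -1.0]]
force: [1.1, 2.1, 10.3]
opening: 0.007
grasp_force: 4.5
```

Emit:
{"method": "apply_moves", "body": {
  "plan": "0 0 0.06 0 0 0; 0 0 0.05 0 0 0; 0 0 0 0 0 0; 0 0 0 0 0 0"
}}

```text
time_s: 20.2
position: [0.5104, -0.079, 0.0595]
tcp_rot: [[-0.992, 0.129, 0.009], [0.129, 0.992, -0.002], [-0.009, -0.001, -1.0]]
force: [-3.9, 5.0, 38.2]
opening: 0.007
grasp_force: 18.6
```

Emit:
{"method": "apply_moves", "body": {
  "plan": "0 0 -0.3 0 0 0; 0 0 -0.5 0 0 0; 0 0 -0.6 0 0 0; 0 0 -0.6 0 0 0; 0 0 -0.6 0 0 0; 0 0 -0.2 0 0 0; 0 0 0 0 0 0; 0 0 0 0 0 0; 0 0 0 0 0 0; 0 0 0 0 0 0"
}}

```text
time_s: 21.03
position: [0.5057, -0.0783, 0.1922]
tcp_rot: [[-0.992, 0.128, -0.004], [0.128, 0.992, 0.002], [0.004, 0.001, -1.0]]
force: [-0.4, 0.1, -0.0]
opening: 0.001
grasp_force: 0.0
```

Emit:
{"method": "apply_moves", "body": {
  "plan": "0 0 0 0 0 0; 0 0 0 0 0 0; 0 0 0 0 0 0; 0 0 0 0 0 0; 0 0 0 0 0 0; 0 0 0 0 0 0"
}}

```text
time_s: 21.53
position: [0.5071, -0.0788, 0.194]
tcp_rot: [[-0.992, 0.128, -0.0], [0.128, 0.992, 0.0], [0.0, 0.0, -1.0]]
force: [0.7, -0.9, -0.1]
opening: 0.003
grasp_force: 0.0
```

Emit:
{"method": "apply_moves", "body": {
  "plan": "0 0 0.3 0 0 0; 0 0 0.4 0 0 0; 0 0 0.4 0 0 0; 0 0 0.4 0 0 0; 0 0 0.4 0 0 0; 0 0 0.4 0 0 0; 0 0 0.3 0 0 0; 0 0 0.12 0 0 0; 0 0 0.06 0 0 0; 0 0 0 0 0 0"
}}

```text
time_s: 22.37
position: [0.5098, -0.0792, 0.0595]
tcp_rot: [[-0.992, 0.128, 0.007], [0.128, 0.992, -0.002], [-0.007, -0.001, -1.0]]
force: [-4.1, 3.9, 35.1]
opening: 0.004
grasp_force: 16.9
```

Emit:
{"method": "apply_moves", "body": {
  "plan": "0 0 -0.3 0 0 0; 0 0 -0.5 0 0 0; 0 0 -0.6 0 0 0; 0 0 -0.6 0 0 0; 0 0 -0.6 0 0 0; 0 0 -0.2 0 0 0; 0 0 0 0 0 0; 0 0 0 0 0 0; 0 0 0 0 0 0; 0 0 0 0 0 0"
}}

```text
time_s: 23.2
position: [0.5057, -0.0783, 0.1931]
tcp_rot: [[-0.992, 0.128, -0.004], [0.128, 0.992, 0.002], [0.004, 0.001, -1.0]]
force: [0.4, -0.1, 0.3]
opening: 0.004
grasp_force: 0.0
```

Emit:
{"method": "apply_moves", "body": {
  "plan": "0 0 0 0 0 0; 0 0 0 0 0 0; 0 0 0 0 0 0; 0 0 0 0 0 0; 0 0 0 0 0 0; 0 0 0 0 0 0"
}}

```text
time_s: 23.7
position: [0.507, -0.0788, 0.195]
tcp_rot: [[-0.992, 0.128, -0.0], [0.128, 0.992, 0.0], [0.0, 0.0, -1.0]]
force: [0.8, -0.1, -0.0]
opening: 0.006
grasp_force: 0.0
```

Emit:
{"method": "apply_moves", "body": {
  "plan": "0 0 0.3 0 0 0; 0 0 0.4 0 0 0; 0 0 0.4 0 0 0; 0 0 0.4 0 0 0; 0 0 0.4 0 0 0; 0 0 0.4 0 0 0; 0 0 0.3 0 0 0; 0 0 0.13 0 0 0; 0 0 0.05 0 0 0; 0 0 0 0 0 0"
}}

```text
time_s: 24.53
position: [0.5097, -0.0792, 0.0598]
tcp_rot: [[-0.992, 0.129, 0.006], [0.129, 0.992, -0.002], [-0.007, -0.001, -1.0]]
force: [-3.2, 3.0, 29.1]
opening: 0.005
grasp_force: 14.0
```

Emit:
{"method": "apply_moves", "body": {
  "plan": "0 0 -0.3 0 0 0; 0 0 -0.5 0 0 0; 0 0 -0.6 0 0 0; 0 0 -0.6 0 0 0; 0 0 -0.6 0 0 0; 0 0 -0.2 0 0 0; 0 0 0 0 0 0; 0 0 0 0 0 0; 0 0 0 0 0 0; 0 0 0 0 0 0"
}}

```text
time_s: 25.37
position: [0.5057, -0.0783, 0.1941]
tcp_rot: [[-0.992, 0.128, -0.004], [0.128, 0.992, 0.002], [0.004, 0.001, -1.0]]
force: [-0.2, -0.7, 0.1]
opening: 0.007
grasp_force: 0.0
```

Emit:
{"method": "apply_moves", "body": {
  "plan": "0 0 0 0 0 0; 0 0 0 0 0 0; 0 0 0 0 0 0; 0 0 0 0 0 0; 0 0 0 0 0 0; 0 0 0 0 0 0"
}}

```text
time_s: 25.87
position: [0.507, -0.0788, 0.196]
tcp_rot: [[-0.992, 0.128, -0.0], [0.128, 0.992, 0.0], [0.0, 0.0, -1.0]]
force: [0.5, 0.4, -0.6]
opening: 0.004
grasp_force: 0.0
```

Emit:
{"method": "apply_moves", "body": {
  "plan": "0 0 0.3 0 0 0; 0 0 0.4 0 0 0; 0 0 0.4 0 0 0; 0 0 0.4 0 0 0; 0 0 0.4 0 0 0; 0 0 0.4 0 0 0; 0 0 0.3 0 0 0; 0 0 0.13 0 0 0; 0 0 0.05 0 0 0; 0 0 0 0 0 0"
}}

```text
time_s: 26.7
position: [0.5097, -0.0792, 0.0601]
tcp_rot: [[-0.992, 0.129, 0.006], [0.129, 0.992, -0.001], [-0.006, -0.001, -1.0]]
force: [-0.9, 2.1, 24.1]
opening: 0.007
grasp_force: 11.4
```

Emit:
{"method": "apply_moves", "body": {
  "plan": "0 0 -0.3 0 0 0; 0 0 -0.5 0 0 0; 0 0 -0.6 0 0 0; 0 0 -0.6 0 0 0; 0 0 -0.6 0 0 0; 0 0 -0.6 0 0 0; 0 0 -0.6 0 0 0; 0 0 -0.6 0 0 0; 0 0 0 0 0 0; 0 0 0 0 0 0"
}}

```text
time_s: 27.53
position: [0.5081, -0.0792, 0.2791]
tcp_rot: [[-0.992, 0.128, 0.005], [0.128, 0.992, -0.002], [-0.005, -0.001, -1.0]]
force: [-0.6, 0.4, -0.3]
opening: 0.001
grasp_force: 0.0
```

Emit:
{"method": "apply_moves", "body": {
  "plan": "0.7 0 0 0 0 0; 0.7 0 0 0 0 0; 0 0 0 0 0 0; 0 0 0 0 0 0; 0 0 0 0 0 0; 0 0 0 0 0 0; 0 0 0 0 0 0; 0 0 0 0 0 0; 0 0 0 0 0 0; 0 0 0 0 0 0"
}}

```text
time_s: 28.37
position: [0.438, -0.0699, 0.2769]
tcp_rot: [[-0.992, 0.128, 0.0], [0.128, 0.992, 0.0], [-0.0, 0.0, -1.0]]
force: [-0.2, 0.6, 0.2]
opening: 0.008
grasp_force: 0.0
```

```bash
python3 - <<'E'
from h import *
import cv2
S=capture("side");h=cv2.cvtColor(S,cv2.COLOR_RGB2HSV)
for y in range(164,206,2): print(y,"".join("w" if (8<=p[0]<=30 and p[1]>60) else "." if p[2]>150 else "o" if p[2]>70 else "#" for p in h[y,285:335]))
T=capture("top");h=cv2.cvtColor(T,cv2.COLOR_RGB2HSV)
for y in range(178,202): print(y,"".join("w" if (8<=p[0]<=30 and p[1]>60 and p[2]>60) else "." if p[2]>150 else "o" if p[2]>60 else "#" for p in h[y,275:310]))
E
```

```text
164 ......ooooo.......................................
166 ......ooooo.......................................
168 ......ooooowwwwwww................................
170 w.....ooooowwwwwwwwwwwwwww........................
172 w....oooooowwwwwwwwwwwwwwww.......................
174 w.....oooooowwwwwwwwwwwwwww.......................
176 w.....oooooowwwwwwwwwwwwww........................
178 wwwwwwwwwwwwwwwwwwwwwwwwww........................
180 wwwwwwwwwwwwwwwwwwwwwwwwwwo.......................
182 wwwwwwwwwwwwwwwwwwwwwwwwwwooooo...................
184 wwwwwwwwwwwwwwwwwwwwwwwwwwoooooo..................
186 wwwwwwwwwwwwwwwwwwwwwwwwwwooooooo.................
188 wwwwwwwwwwwwwwwwwwwwwwwwwwwoooooooooooo...........
190 wwwwwwwwwwwwwwwwwwwwwwwwwwoooooooooooooo..........
192 wwwwwwwwwwwwwwwwwwwwwwwwwwwooooooooo.............w
194 wwwwwwwwwwwwooooowwwwwwwwwwwwo...oo.............ww
196 ooooooooooooooooo.wwwwwwwwwww...................ww
198 ..................wwwwwwwwww......................
200 ......................oooooo......................
202 ......................oooooo......................

[... 314 characters left out ...]
wwwww#############oo
185 oo######wwwwwwwwwwwww############oo
186 oo######wwwwwwwwwwwwww###########oo
187 oo######wwwwwwwwwwwwww###########oo
188 ooo#####wwwwwwwwwwwwwwo##########oo
189 ooo######wwwwwwwwwwww.o##########oo
190 ooo######wwwwwwwwwww..o##########oo
191 ooo######wwwwwwwwwww..o###########o
192 ooo#######owwwwwwww...o###########o
193 ooo#######oo..www....oo###########o
194 ooo########oo.......oo############o
195 ooo#########oo.....ooo############o
196 ooo##########oooooooo#############o
197 ooo############oooo###############o
198 oooo##############################o
199 oooo##############################o
200 oooo###############################
201 oooo###############################
```

```bash
python3 -c "
from rig import bot
print(bot.hand_in())"
```

```text
the job is handed in; nothing more can be done
None
```

The job is handed in at about 28 s: the sample tube is standing in the dryer's well with the swab's collar on its rim, and I pumped the lever four full strokes and left it up. The final check was on image pixels and forces only, because all 10 picture views were used. I didn't check the lever's rest position or the untouched items by camera, though the arm didn't handle any of them.

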